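# Line up the copper sheet and open the reagent for a spot test

## Robot

A 7-joint arm with a two-finger parallel gripper is mounted at the origin on the work surface. World frame = base frame: x ahead of the robot, y to its left, z up, the work surface at z = 0. Lengths are in mm, angles in rad, forces in N, time in s.
With the tool pointing down it reaches from about 400 to 875 mm from the base axis. Payload 4.4 kg.
Tool frame: the origin (TCP) lies where the fingers leave the gripper's body, on its centre line; the fingertips stand 73 mm ahead of it and the grasp point (between the pads) lies 54 mm ahead of it; z points along the fingers, y is the line along which they close (so a half turn about z gives the same grasp; the last joint's range is limited). The gripper opens to 85 mm and grips with 20 to 120 N. Pads are 22 mm wide; open, the fingers measure 114 mm over their backs; the gripper's body (76 mm by 85 mm) begins 54 mm behind the grasp point. The pads swing forward as they close: fully open they stand 13 mm farther back than shut.
Start: joints at [-1.282, 0.628, 0.038, 1.517, -0.027, 0.996, -0.02], TCP at [225.791, 609.537, 303.913] pointing down, gripper open.
Joint ranges: [-3.06, 3.06], [-0.37, 2.12], [-1.25, 1.32], [0.18, 2.47], [-1.1, 4.24], [0.23, 1.98], [-2.94, 2.94]. Speed limits (rad/s): [2.57, 2.57, 3.14, 3.14, 3.14, 3.14, 3.14].

## Interface

Orientations are given as [roll, pitch, yaw] about the fixed x, y, z axes, in that order (R = Rz(yaw) Ry(pitch) Rx(roll)).
In Python, from cell import ctrl gives the robot as it stands.
- The arm moves only by the tool send_rows, never from a script. Its argument "rows" is a list that holds one entry, the list of rows, each a list of 6 numbers: the shift along the tool's x, y, z in cm, then the turn, a rotation vector about the tool's x, y, z in rad. In form: [[[tx, ty, tz, wx, wy, wz], ...]]. A call has 1 to 10 rows; each row is the pose to reach, as a shift and turn from the pose commanded when the call began, along the tool's axes at that moment; what a row does not reach only later rows make up. A row lasts 1/10 s, in which the tool goes at most 50 mm and 8.59 degrees, less where a joint would pass 70% of its speed; a pose out of reach is approached as far as the arm can. A call with a gripper value outside its range is refused whole. "grip" is the closure in counts, from 0 (fully open) to 255 (shut), set as the call begins (left out, the last holds). The fingers move at their own pace and stop on an object; the grip force is fixed at half the most. Time passes only in rows, so rows that repeat a pose let the fingers close. It gives the time, the measured TCP pose, the force, the opening and the grip force at its end, in the units of the state.
- ctrl.read_state(): the state, without advancing time (a new reading comes with each control period).
- ctrl.get_image(name): name is "scene" or "top" or "wrist"; returns a dict with "pixels" (400x640x3 uint8, red, green, blue), "fx", "fy", "cx", "cy" (pixels), "extrinsics" (4x4, takes a point from camera to world coordinates); the wrist camera has in their place "mount" (4x4, takes a point from camera to tool coordinates, whose origin is the TCP and whose axes are the flange's). Camera axes: x right, y up, looking along -z (the intrinsics and any distortion apply to the point x, -y, -z); pixel columns grow to the right and rows downward; lengths in mm; the calibration is good to about 2 mm. A picture is of the moment at which its call begins: read the wrist's pose just before it. There is no depth.
- ctrl.finish_job(): hands the job in; it is judged then, once.
The state is a dict: "clock": time; "qpos": joint angles; "qd": joint speeds; "tau": joint torques, N m; "eef_pos": TCP position; "tool_rot": TCP orientation; "force": force on the tool from outside, world axes, zero at the start; "torque": the same for the moment, N m; "width": finger opening in mm; "gripper_force": force on a finger pad.
Only numpy, scipy, OpenCV 4.12 (cv2) and the standard library are available. Lean on these libraries where they do the work, as an engineer would, in place of code of your own. Each camera call takes 0.05 s, during which the arm holds its last target. There are 200 camera calls.

## Task

Set up the spot test: slide the stage's carrier, which has a steel post to hold it by, until the ring mark on the copper sheet is centred under the fixed pointer, pause there for a second, then slide on until the cross mark is centred under the pointer and leave it there. Then press the bottle's safety cap down, twist it anticlockwise while it is down until it is free, and lift it off. Finish while holding the cap upright and still, 8 cm or so above its place on the bottle, without letting go, so that a colleague can draw from the bottle; leave everything else where it stands.

Things in the scene. Friction and masses are not known exactly. Their poses are not given: they have to be found in the camera images.
- pointer_tip (a point): lower tip of the fixed steel pointer (8 mm rod tapering to a point, tip 60 mm above the table, 7 mm above the copper sheet). It hangs from an aluminium arm (top 124 mm above the table) that reaches towards the robot from a column (top at 135 mm) at the far end of the stage.
- ring_mark (a point): centre of the black ring mark (20 mm across) on top of the copper sheet on the carrier, 53 mm above the table; it moves with the carrier. Carrier directions: x away from the robot along the stage, y to the left; the ring is 150 mm ahead of and 35 mm to the left of the post. (A black 14 mm square on the sheet is no part of the job.)
- cross_mark (a point): centre of the black diagonal cross mark (22 mm bars) on top of the same copper sheet, 53 mm above the table; 115 mm ahead of and 35 mm to the right of the post. Moves with the carrier.
- post_top (a point): centre of the top of the carrier's steel post, an upright cylinder 24 mm in diameter, 41 mm tall (from 49 to 90 mm above the table), standing on the carrier's edge nearest the robot. Gripped from above, it moves the whole carrier; the carrier slides only horizontally and never turns; friction of 1.5 N on each slide, it stays where it is left.
- slide_x (a joint): position of the lower slide, m, -0.04 to 0.04, grows away from the robot along the stage's x
- carrier (a joint): position of the carrier on the cross slide, m, -0.06 to 0.06, grows to the left along the stage's y
- stage: fixed steel base of the stage, 270 x 200 mm, origin under its middle on the table; x along its length towards the pointer's column (turned up to 0.2 rad from the world), y to the left. The pointer is at x = 45 mm, y = 0. The carrier has room to bring either mark under the pointer.
- bottle: fixed white reagent bottle, 90 mm in diameter, standing in a 130 mm square weighted steel cradle and unable to move; origin under its middle on the table, z up. Its shoulder ends 136 mm above the table, under the cap.
- mouth (a point): centre of the top of the bottle's neck (spring pad), 166.5 mm above the table, on the axis of cap and bottle
- cap: grey ribbed round push-and-turn cap, 46 mm in diameter, 38 mm tall, about 40 g; origin at the centre of its lower rim, z up, x along the raised black bar on its top. Closed, its rim is 146.5 mm and its top about 185 mm above the table, and its axis is the bottle's. Held down all the while, it turns anticlockwise seen from above and is free when turned 60 to 80 degrees (aim for 70; stop at 83); then it lifts straight off.
- neck_spring (a joint): spring pad in the neck under the cap, m: 0 up, -0.008 with the cap pressed fully down, which is a hard stop; 5 mm down frees the cap's catch. The spring pushes back with about 2.6 N at first and 10 N at the stop. Keep the cap down through the whole turn. One grasp and one turn suffice; a firm grip (40 to 60 N) is fine.
- sample_jar: closed jar 48 mm wide, 62 mm tall, beside the reagent bottle; bystander, leave it alone
- beaker: open glass beaker, 64 mm wide, 75 mm tall; bystander, leave it alone
- brass_weight: brass cylinder 36 mm wide, 28 mm tall, between the bottle and the stage; bystander, leave it alone
- brush: brush lying flat; bystander, leave it alone
- spatula: steel spatula lying flat; bystander, leave it alone
- wood_block: old wooden block, 55 x 140 x 45 mm; bystander, leave it alone
- tall_bottle: amber bottle, 52 mm wide, 130 mm tall; bystander, leave it alone
- second_jar: closed jar, 56 mm wide, 70 mm tall, beyond the gap between bottle and stage; bystander, leave it alone
There are look-alikes about, which are no part of the job. What is shaped like the cap but purple is not meant.

How it is judged (in metres and radians):
On the way, in this order (a step that is already met when the one before it is completed fails the run):
1. the ring mark stands under the pointer tip, within 6 mm, for half a second (horizontal distance between ring_mark and pointer_tip below 0.006 m), for 0.5 s.
2. then the cross mark stands under the pointer tip, within 6 mm, for half a second (horizontal distance between cross_mark and pointer_tip below 0.006 m), for 0.5 s.
3. the cap is pressed down by the fingers (value of joint neck_spring below -0.0042 m and contact force between cap and the fingers above 1 N), for 0.1 s.
4. the cap has been turned by more than 50 degrees while still on the neck (angle between the x axis of cap and the x axis of bottle, either way round above 0.88 rad and z of cap in the frame of bottle below 0.15 m and horizontal distance between cap and mouth below 0.006 m), for 0.05 s.
At the end, for the whole second after the job is handed in: the cross mark is still within 6 mm of the pointer tip horizontally; the cap is held by the fingers alone, clear of the bottle, upright within 15 degrees, still, 40 to 150 mm above its closed height and within 40 mm of the bottle's axis (horizontal distance between cross_mark and pointer_tip below 0.006 m and z of cap in the frame of bottle between 0.1865 and 0.2965 m and horizontal distance between cap and mouth below 0.04 m and angle between cap's own z axis and vertical below 0.26 rad and linear speed of cap below 0.03 m/s and contact force between cap and the fingers above 2 N and contact force between cap and bottle below 0.1 N); the arm keeps its last pose, push and grip.
It fails at once if a bystander is moved more than 3 cm (distance of any of sample_jar, beaker, brass_weight, brush, spatula, wood_block, tall_bottle, second_jar from where it was at the start of the episode above 0.03 m).
It also fails if it takes over 56 s, if anything falls off the work surface, if the arm or the gripper's body presses on something with over 40 N, if the wrist force passes 120 N, or if a joint passes its speed limit or range.

## Working session

There is one attempt and no reset: what is moved stays moved. The work goes in short steps, Python scripts to look and compute and a tool call to move; the robot and the scene stay as the last step left them, time stands still between calls to the robot, and variables do not carry over. Pictures are saved under pics/ and viewed, at most 10 in all, crops included, and the job is handed in when it is done.

Besides the shell and the picture viewer there is one more tool, called after "Call:" as name(argument=value, ...) on one line, values as JSON. send_rows: Moves the arm, as the interface text tells. Its arguments: {"type":"object","properties":{"rows":{"type":"array","items":{"type":"array","items":{"type":"array","items":{"type":"number"}}}},"grip":{"type":"number"}},"required":["rows"]}

```bash
mkdir -p pics; ls
cat > h.py <<'E'
import numpy as np, cv2
from scipy.spatial.transform import Rotation as R
from cell import ctrl
def T_tool(s):
    T=np.eye(4); T[:3,:3]=R.from_euler('xyz',s['tool_rot']).as_matrix(); T[:3,3]=s['eef_pos']; return T
def shot(name,fn=None):
    s=ctrl.read_state(); im=ctrl.get_image(name)
    im['E']=np.array(im['extrinsics']) if name!='wrist' else T_tool(s)@np.array(im['mount'])
    if fn: cv2.imwrite('pics/'+fn,im['pixels'][:,:,::-1])
    return im
def ray(im,u,v):
    d=im['E'][:3,:3]@np.array([(u-im['cx'])/im['fx'],-(v-im['cy'])/im['fy'],-1]); return im['E'][:3,3],d
def cast(im,u,v,z):
    o,d=ray(im,u,v); return o+d*(z-o[2])/d[2]
def proj(im,p):
    q=im['E'][:3,:3].T@(np.array(p)-im['E'][:3,3]); return im['cx']+im['fx']*q[0]/-q[2], im['cy']-im['fy']*q[1]/-q[2]
E
python3 - <<'E'
from h import *
for n in ('top','scene'):
    im=shot(n,n+'0.png'); print(n,[k for k in im],im['fx'],im['cx'],im['cy'],im['E'].round(2).tolist())
print(ctrl.read_state())
E
```

```text
pics
top ['pixels', 'fx', 'fy', 'cx', 'cy', 'extrinsics', 'E'] 371.9705827712867 322.03024517555644 196.45266033212405 [[0.02, 1.0, -0.05, 462.32], [-1.0, 0.02, 0.02, 53.91], [0.02, 0.05, 1.0, 1183.44], [0.0, 0.0, 0.0, 1.0]]
scene ['pixels', 'fx', 'fy', 'cx', 'cy', 'extrinsics', 'E'] 514.3392917000347 319.60757982241756 201.30266720225814 [[-0.15, -0.71, 0.68, 1444.54], [0.99, -0.1, 0.1, 193.23], [-0.0, 0.69, 0.72, 1063.6], [0.0, 0.0, 0.0, 1.0]]
{'clock': 0.1, 'qpos': array([-1.28176873,  0.62926496,  0.03843269,  1.51827175, -0.02695798,
        0.99632147, -0.02005942]), 'qd': array([ 0.00030091, -0.00149224,  0.00080526, -0.00379806, -0.0001014 ,
       -0.00053172, -0.00031534]), 'tau': array([ 3.09797411e-03, -5.64522421e+01,  1.23060510e+00, -1.93969882e+01,
        1.13003980e-02,  5.43543894e-03,  2.56936392e-07]), 'eef_pos': array([225.64770732, 609.10242908, 303.07220006]), 'tool_rot': array([-3.13984539e+00,  4.68252043e-05,  2.78673822e+00]), 'force': array([0.22169149, 0.12094629, 0.34882864]), 'torque': array([-0.01387357, -0.01114638, -0.00559509]), 'gripper_force': 0.0, 'width': 85.47962527135783}
```

View pics/top0.png

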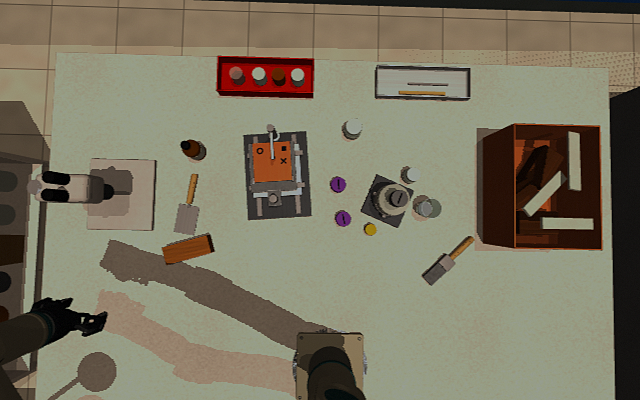

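View pics/scene0.png

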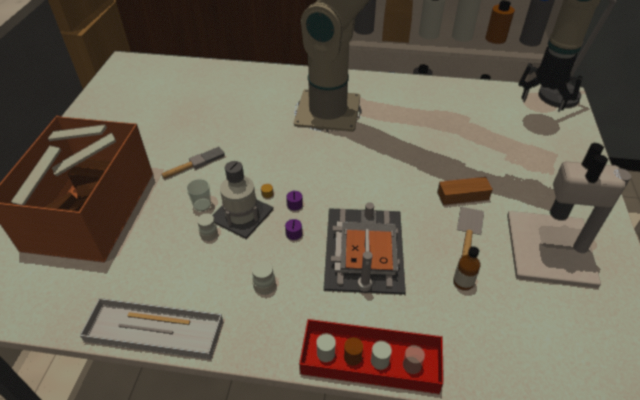

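Top view: stage (277,175) with the copper sheet (272,162), ring (261,151), cross (283,161), decoy square (284,149), and post about (273,198). White bottle with grey cap (396,199); it could be confused with the purple caps (338,184) and (343,218), the jars (411,174), (427,207) and (352,129), and the yellow cap (370,229). I choose the grey one with the black bar, standing on the cradle. One close crop will check this.

Run:
```python
from h import *
a=cv2.imread('pics/top0.png')[115:245,230:440]
cv2.imwrite('pics/c1.png',cv2.resize(a,None,fx=3.8,fy=3.8,interpolation=cv2.INTER_CUBIC))
```

```text
(no output)
```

View pics/c1.png

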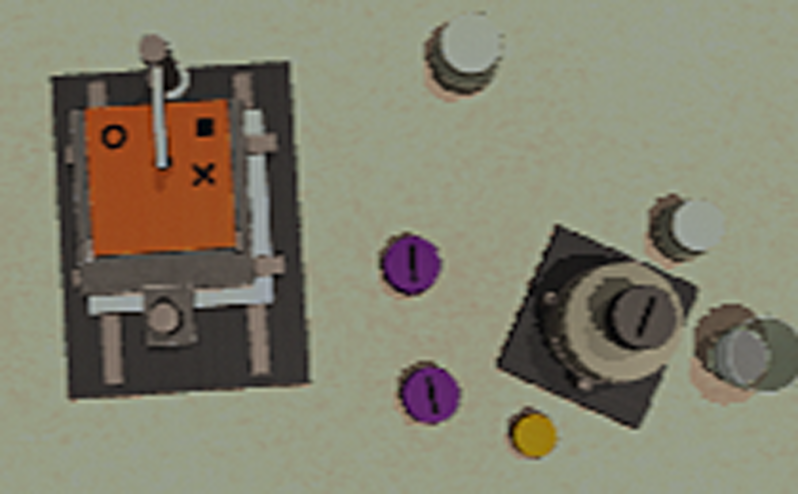

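The crop confirms the choice: grey cap with black bar at crop (643,317), ring (114,136), cross (204,174), post (164,316), arm end (163,165). Now I'll measure from the top view.

```bash
cat >> h.py <<'E'
def marks(im,z=53,amin=5):
    hsv=cv2.cvtColor(im['pixels'],cv2.COLOR_RGB2HSV)
    o=cv2.inRange(hsv,(4,150,90),(18,255,255)); n,l,st,c=cv2.connectedComponentsWithStats(o)
    # biggest orange blob near expected place chosen by caller through im['box']
    x0,y0,x1,y1=im.get('box',(0,0,640,400)); m=np.zeros_like(o); m[y0:y1,x0:x1]=o[y0:y1,x0:x1]
    cs,_=cv2.findContours(m,cv2.RETR_EXTERNAL,cv2.CHAIN_APPROX_NONE); k=max(cs,key=cv2.contourArea)
    h=np.zeros_like(o); cv2.drawContours(h,[cv2.convexHull(k)],-1,255,-1)
    d=cv2.inRange(hsv,(0,0,0),(180,255,75))&cv2.erode(h,np.ones((3,3)))
    n,l,st,c=cv2.connectedComponentsWithStats(d)
    return [(st[i].tolist(),c[i].round(1).tolist(),cast(im,*c[i],z).round(1).tolist()) for i in range(1,n) if st[i,4]>=amin]
E
python3 - <<'E'
from h import *
im=shot('top'); im['box']=(240,125,310,215)
for m in marks(im): print(m)
C=lambda x,y:((x+.5)/3.8+230-.5,(y+.5)/3.8+115-.5)
for n,p,z in (('ring',(114,136),53),('cross',(204,174),53),('post',(164,316),90),('armend',(163,165),124),('cap',(643,317),185),('bar1',(636,333),185),('bar2',(652,300),185)):
    print(n,cast(im,*C(*p),z).round(1))
for z in (0,12): 
    q=np.array([cast(im,*C(*p),z) for p in ((52,76),(289,62),(310,382),(70,398))]); ex=(q[0]+q[1]-q[2]-q[3])/2
    print('stage',z,q.mean(0).round(1),np.arctan2(ex[1],ex[0]),np.linalg.norm(ex), (q.mean(0)+45*ex/np.linalg.norm(ex)).round(1))
print(np.array(ctrl.get_image('wrist')['mount']).round(3).tolist())
E
```

```text
([282, 146, 4, 5, 20], [283.5, 148.0], [666.9, 155.8, 53.0])
([257, 148, 6, 6, 20], [259.5, 150.5], [657.5, 228.8, 53.0])
([272, 156, 3, 4, 5], [273.4, 157.8], [636.0, 185.8, 53.0])
([281, 158, 5, 6, 14], [283.0, 160.4], [628.9, 156.4, 53.0])
ring [657.7 228.4  53. ]
cross [628.7 155.4  53. ]
post [512.1 180.   90. ]
armend [624.3 180.  124. ]
cap [ 514.5 -170.2  185. ]
bar1 [ 503.  -165.3  185. ]
bar2 [ 526.7 -176.5  185. ]
stage 0 [590.  178.7   0. ] 0.08748137867188988 271.1135927265689 [634.8 182.6   0. ]
stage 12 [588.7 177.4  12. ] 0.08748137867188983 268.3645243175661 [633.5 181.4  12. ]
[[-0.0, 0.957, 0.289, 73.802], [1.0, 0.0, 0.0, -0.188], [0.0, 0.289, -0.957, -69.948], [0.0, 0.0, 0.0, 1.0]]
```

```bash
cat >> h.py <<'E'
def go(p,yaw,base=None):
    s=ctrl.read_state(); T=T_tool(s); Rt=R.from_euler('xyz',[np.pi,0,yaw])
    print('shift cm',(T[:3,:3].T@(np.array(p)-T[:3,3])/10).round(2),'rotvec',(R.from_matrix(T[:3,:3]).inv()*Rt).as_rotvec().round(4),'at',s['eef_pos'].round(1),s['tool_rot'].round(3),'q',s['qpos'].round(2),'t',round(s['clock'],2))
E
python3 -c "
from h import *
go([511,180.5,230],-3.0545)"
```

```text
shift cm [-41.65 -30.28   7.37] rotvec [-1.200e-03 -2.000e-04 -4.419e-01] at [225.7 609.3 303.3] [-3.14   0.     2.787] q [-1.28  0.63  0.04  1.52 -0.03  1.   -0.02] t 0.2
```

Call:
send_rows(rows=[[[-4,-3,0.7,0,0,-0.04],[-8.3,-6,1.5,0,0,-0.09],[-12.5,-9,2.2,0,0,-0.13],[-16.7,-12,3,0,0,-0.18],[-20.8,-15,3.7,0,0,-0.22],[-25,-18.2,4.4,0,0,-0.27],[-29.2,-21.2,5.2,0,0,-0.31],[-33.3,-24.2,5.9,0,0,-0.35],[-37.5,-27.3,6.6,0,0,-0.4],[-41.65,-30.28,7.37,0,0,-0.442]]], grip=0)

```text
clock: 1.2
eef_pos: [500.9, 195.8, 233.0]
tool_rot: [3.141, 0.0, -3.052]
force: [0.7, 0.2, -0.5]
width: 85.4
gripper_force: 0.0
```

```bash
python3 -c "
from h import *
go([511,180.5,230],-3.0545)"
```

```text
shift cm [-0.87 -1.61  0.3 ] rotvec [0.0002 0.0003 0.0021] at [500.9 195.8 233. ] [ 3.141  0.    -3.052] q [-0.36  0.56 -0.1   1.9   0.09  0.68  1.15] t 1.2
```

Call:
send_rows(rows=[[[0,0,0,0,0,0],[0,0,0,0,0,0],[0,0,0,0,0,0]]])

```text
clock: 1.5
eef_pos: [499.4, 198.7, 233.2]
tool_rot: [3.141, -0.0, -3.053]
force: [0.4, 0.3, 1.1]
width: 85.7
gripper_force: 0.0
```

```bash
python3 -c "
from h import *
im=shot('wrist','w1.png'); print(im['fx'],im['cx'],im['cy'],proj(im,(511,180.5,90)),proj(im,(633,182,60)))
for m in marks(im): print(m)
go([511,180.5,230],-3.0545)"
```

```text
275.75975681235434 322.7765785375871 198.24989810143063 (np.float64(299.6513768695205), np.float64(220.82320064183818)) (np.float64(295.95890904008326), np.float64(317.70131102991695))
([265, 305, 15, 11, 70], [272.3, 309.9], [631.1, 155.6, 53.0])
([265, 321, 50, 20, 343], [287.3, 333.9], [661.4, 173.5, 53.0])
([331, 330, 10, 3, 16], [335.5, 331.0], [652.8, 226.4, 53.0])
shift cm [-1.   -1.97  0.32] rotvec [ 0.001  -0.0002  0.0026] at [499.2 199.2 233.3] [ 3.141 -0.    -3.052] q [-0.36  0.56 -0.1   1.9   0.09  0.68  1.14] t 1.55
```

View pics/w1.png

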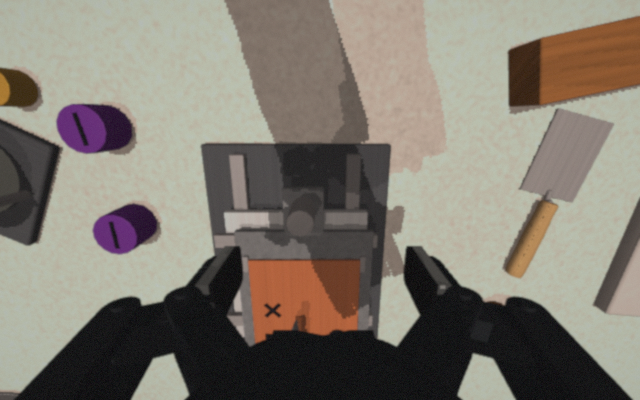

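The post top is at (302,218), within 2 mm of the prediction. The pointer is half hidden near (303,318) by the gripper, so I'll move forward to see it.

Call:
send_rows(rows=[[[-3.5,-0.7,0,0,0,0],[-7,-1.2,0,0,0,0],[-7.8,-1.2,0,0,0,0],[-7.8,-1.2,0,0,0,0],[-7.8,-1.2,0,0,0,0]]])

```text
clock: 2.05
eef_pos: [577.0, 193.8, 232.9]
tool_rot: [3.141, -0.002, -3.052]
force: [-0.6, -1.1, -1.0]
width: 85.5
gripper_force: 0.0
```

```bash
python3 -c "
from h import *
im=shot('wrist','w2.png'); u,v=proj(im,(633,182,60)); print(u,v)
for m in marks(im): print(m)
u,v=int(u),int(v);x0,y0=u-80,v-60;print(x0,y0)
cv2.imwrite('pics/w2c.png',cv2.resize(im['pixels'][y0:y0+120,x0:x0+160,::-1],None,fx=5,fy=5,interpolation=cv2.INTER_CUBIC))
np.save('w2E.npy',im['E'])
go([511,180.5,230],-3.0545)"
```

```text
305.7412404874151 252.81076539678858
([272, 238, 16, 15, 108], [279.8, 244.5], [629.9, 155.5, 53.0])
([301, 257, 8, 22, 120], [304.6, 268.2], [654.3, 181.9, 53.0])
([340, 269, 19, 16, 158], [349.2, 276.4], [659.7, 228.5, 53.0])
([273, 274, 12, 11, 129], [278.6, 279.0], [669.3, 156.0, 53.0])
225 192
shift cm [ 6.68 -0.72  0.31] rotvec [ 0.0002 -0.0019  0.0025] at [576.9 193.6 233. ] [ 3.141e+00 -2.000e-03 -3.052e+00] q [-0.3   0.65 -0.1   1.71  0.09  0.79  1.21] t 2.1
```

View pics/w2c.png

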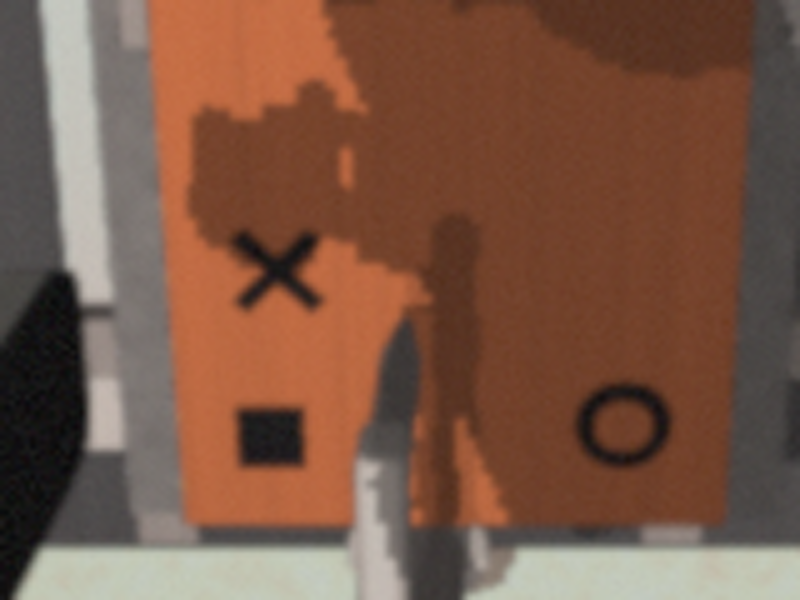

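The pointer tip is at crop (407,316), the cross at (277,271) and the ring at (624,425).

```bash
python3 -c "
from h import *
im=shot('wrist'); im['E']=np.load('w2E.npy')
C=lambda x,y:((x+.5)/5+224.5,(y+.5)/5+191.5)
t=cast(im,*C(407,316),60);c=cast(im,*C(277,271),53);r=cast(im,*C(624,425),53)
print(t,c,r,'tip-ring',t-r,'tip-cross',t-c,np.arctan2(*(r-c)[1::-1])-np.arctan2(70,35),np.linalg.norm((r-c)[:2]))
y=.0875;Q=R.from_euler('z',y).as_matrix()
print('post',r-Q@[150,35,0],c-Q@[115,-35,0]); p=(r-Q@[150,35,0]+c-Q@[115,-35,0])/2
go([p[0],p[1],128],y-np.pi)"
```

```text
[635.1353956  182.40745245  60.        ] [631.27547542 155.71748844  53.        ] [659.94412262 228.78612977  53.        ] tip-ring [-24.80872701 -46.37867733   7.        ] tip-cross [ 3.85992018 26.68996401  7.        ] 0.089751439779163 78.49151341374375
post [513.57656871 180.81177032  53.        ] [513.65683537 180.53392479  53.        ]
shift cm [ 6.41 -0.7  10.52] rotvec [ 0.0001 -0.0016  0.0018] at [577.1 193.3 233.1] [ 3.141e+00 -2.000e-03 -3.052e+00] q [-0.3   0.65 -0.1   1.71  0.09  0.79  1.21] t 2.15
```

Call:
send_rows(rows=[[[3.2,-0.35,0,0,0,0],[6.4,-0.7,0,0,0,0],[6.4,-0.7,1,0,0,0],[6.4,-0.7,4,0,0,0],[6.4,-0.7,7,0,0,0],[6.4,-0.7,9,0,0,0],[6.4,-0.7,10.4,0,0,0],[6.4,-0.7,10.4,0,0,0],[6.4,-0.7,10.4,0,0,0],[6.4,-0.7,10.4,0,0,0]]])

```text
clock: 3.15
eef_pos: [516.3, 180.2, 130.2]
tool_rot: [3.141, 0.002, -3.054]
force: [-1.1, -0.3, -0.2]
width: 85.5
gripper_force: 0.0
```

Call:
send_rows(rows=[[[0,0,0,0,0,0],[0,0,0,0,0,0],[0,0,0,0,0,0],[0,0,0,0,0,0],[0,0,0,0,0,0],[0,0,0,0,0,0],[0,0,0,0,0,0],[0,0,0,0,0,0],[0,0,0,0,0,0],[0,0,0,0,0,0]]], grip=255)

```text
clock: 4.15
eef_pos: [515.7, 180.0, 129.5]
tool_rot: [3.141, 0.0, -3.054]
force: [-1.0, -0.6, 5.1]
width: 22.5
gripper_force: 58.5
```

```bash
python3 -c "
from h import *
s=ctrl.read_state()
im=shot('top');im['box']=(240,125,310,215)
for m in marks(im): print(m[1:])
p=s['eef_pos'];print(s['width'],s['force'])
go(p+[-24.8,-46.4,0],s['tool_rot'][2]);go(p+[3.9,26.7,0],s['tool_rot'][2])"
```

```text
([283.5, 148.0], [666.9, 155.8, 53.0])
([259.4, 150.5], [657.6, 229.0, 53.0])
([273.4, 157.8], [636.0, 185.8, 53.0])
([283.7, 160.6], [628.1, 154.2, 53.0])
([265.2, 168.8], [601.7, 209.8, 53.0])
22.4950167491301 [-1.00854309 -0.584985    5.13597716]
shift cm [ 2.88 -4.4   0.  ] rotvec [ 0.0002  0.0004 -0.0001] at [515.7 179.9 129.5] [ 3.141  0.    -3.054] q [-0.34  0.74 -0.08  1.94  0.12  0.46  1.16] t 4.2
shift cm [-0.62  2.63  0.  ] rotvec [ 0.0002  0.0004 -0.0001] at [515.7 179.9 129.5] [ 3.141  0.    -3.054] q [-0.34  0.74 -0.08  1.94  0.12  0.46  1.16] t 4.2
```

Call:
send_rows(rows=[[[0.5,-0.8,0,0,0,0],[1,-1.6,0,0,0,0],[1.5,-2.3,0,0,0,0],[2,-3.1,0,0,0,0],[2.5,-3.8,0,0,0,0],[2.88,-4.4,0,0,0,0],[2.88,-4.4,0,0,0,0],[2.88,-4.4,0,0,0,0],[2.88,-4.4,0,0,0,0]]])

```text
clock: 5.1
eef_pos: [489.8, 131.2, 129.4]
tool_rot: [-3.139, -0.002, -3.056]
force: [-0.5, -2.0, 9.7]
width: 22.8
gripper_force: 59.8
```

```bash
python3 -c "
from h import *
s=ctrl.read_state();print(s['force'],s['width'])
shot('wrist','w3.png')
im=shot('top','t3.png');im['box']=(240,125,310,215)
for m in marks(im): print(m)
go([515.7-24.8,179.9-46.4,129.5],-3.054)
a=cv2.imread('pics/w3.png')[170:400,130:470];b=cv2.imread('pics/t3.png')[120:220,230:330]
a=cv2.resize(a,(400,270));b=cv2.resize(b,(390,390),interpolation=cv2.INTER_CUBIC);c=np.zeros((390,790,3),np.uint8);c[:270,:400]=a;c[:,400:]=b
cv2.imwrite('pics/c3.png',c)"
```

```text
[-0.52715412 -2.0386568   9.7203672 ] 22.836565886986783
([298, 155, 4, 5, 20], [299.5, 157.0], [640.4, 106.3, 53.0])
([272, 156, 7, 7, 20], [275.3, 159.4], [631.1, 179.9, 53.0])
([297, 167, 5, 5, 13], [299.2, 169.0], [603.5, 106.2, 53.0])
([275, 176, 20, 12, 109], [285.7, 181.5], [564.2, 146.4, 53.0])
shift cm [-0.13  0.22 -0.01] rotvec [-0.0022 -0.0019 -0.002 ] at [489.8 131.2 129.4] [-3.139e+00 -2.000e-03 -3.056e+00] q [-0.27  0.71 -0.08  2.05  0.14  0.39  1.2 ] t 5.2
```

View pics/c3.png

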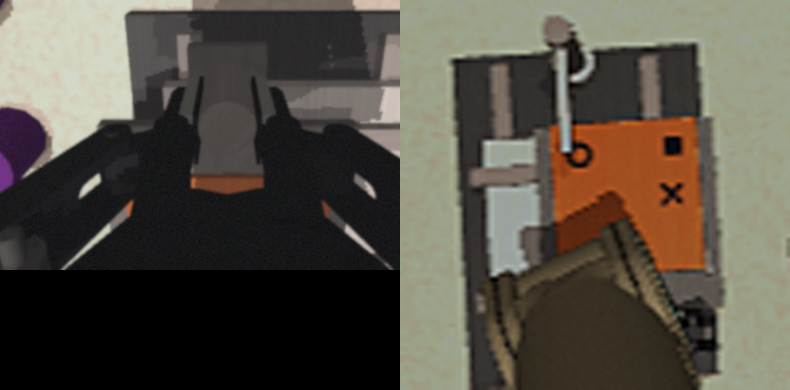

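The ring is now next to the pointer. The square mark moved (-26.5,-49.5) against the wanted (-24.8,-46.4), so I'll correct by about 3 mm and pause.

Call:
send_rows(rows=[[[-0.15,0.26,0,0,0,0],[-0.15,0.26,0,0,0,0],[-0.15,0.26,0,0,0,0],[-0.15,0.26,0,0,0,0],[-0.15,0.26,0,0,0,0],[-0.15,0.26,0,0,0,0],[-0.15,0.26,0,0,0,0],[-0.15,0.26,0,0,0,0],[-0.15,0.26,0,0,0,0],[-0.15,0.26,0,0,0,0]]])

```text
clock: 6.2
eef_pos: [490.8, 134.2, 129.4]
tool_rot: [-3.14, -0.002, -3.056]
force: [-1.3, -1.4, 9.5]
width: 22.7
gripper_force: 59.9
```

```bash
python3 -c "
from h import *
im=shot('top');im['box']=(240,125,310,215)
for m in marks(im): print(m[1:])
go([515.7-24.8,179.9-46.4,129.5],-3.054)
go([515.7+3.9,179.9+26.7,129.5],-3.054)
"
```

```text
([298.5, 156.5], [641.9, 109.4, 53.0])
([274.8, 159.2], [631.7, 181.5, 53.0])
([298.2, 169.2], [602.9, 109.2, 53.0])
([283.4, 180.5], [567.1, 153.6, 53.0])
shift cm [-0.   -0.07 -0.01] rotvec [-0.0019 -0.0024 -0.0016] at [490.8 134.2 129.4] [-3.140e+00 -2.000e-03 -3.056e+00] q [-0.27  0.71 -0.08  2.04  0.14  0.4   1.2 ] t 6.25
shift cm [-3.49  6.96 -0.03] rotvec [-0.0019 -0.0024 -0.0016] at [490.8 134.2 129.4] [-3.140e+00 -2.000e-03 -3.056e+00] q [-0.27  0.71 -0.08  2.04  0.14  0.4   1.2 ] t 6.25
```

Call:
send_rows(rows=[[[0,0,0,0,0,0],[-0.5,1,0,0,0,0],[-1,2,0,0,0,0],[-1.5,3,0,0,0,0],[-2,4,0,0,0,0],[-2.5,5,0,0,0,0],[-3,6,0,0,0,0],[-3.5,6.95,0,0,0,0],[-3.5,6.95,0,0,0,0],[-3.5,6.95,0,0,0,0]]])

```text
clock: 7.25
eef_pos: [520.6, 207.7, 129.5]
tool_rot: [-3.141, -0.0, -3.055]
force: [0.1, 0.6, 6.4]
width: 22.7
gripper_force: 59.6
```

Call:
send_rows(rows=[[[0,0,0,0,0,0],[0,0,0,0,0,0],[0,0,0,0,0,0],[0,0,0,0,0,0]]])

```text
clock: 7.65
eef_pos: [520.6, 207.5, 129.5]
tool_rot: [-3.141, -0.0, -3.055]
force: [-0.4, 2.3, 6.0]
width: 22.4
gripper_force: 59.6
```

```bash
python3 -c "
from h import *
im=shot('top','t4.png');im['box']=(235,125,310,215)
for m in marks(im): print(m[1:])
go([515.7+3.9,179.9+26.7,129.5],-3.054)
"
```

```text
([274.8, 145.8], [673.0, 182.7, 53.0])
([250.3, 148.8], [661.9, 256.9, 53.0])
([274.2, 158.9], [632.6, 183.2, 53.0])
([253.5, 165.3], [611.5, 245.8, 53.0])
shift cm [ 0.11 -0.08 -0.  ] rotvec [-0.0005 -0.0002 -0.0008] at [520.6 207.5 129.5] [-3.141 -0.    -3.055] q [-0.38  0.75 -0.07  1.9   0.11  0.49  1.13] t 7.7
```

Call:
send_rows(rows=[[[0.12,-0.08,0,0,0,0],[0.12,-0.08,0,0,0,0],[0.12,-0.08,0,0,0,0],[0.12,-0.08,0,0,0,0],[0.12,-0.08,0,0,0,0],[0.12,-0.08,0,0,0,0],[0.12,-0.08,0,0,0,0],[0.12,-0.08,0,0,0,0]]])

```text
clock: 8.5
eef_pos: [519.6, 206.5, 129.5]
tool_rot: [-3.141, -0.0, -3.055]
force: [1.1, 1.3, 7.0]
width: 22.5
gripper_force: 59.5
```

Call:
send_rows(rows=[[[0,0,0,0,0,0],[0,0,0,0,0,0],[0,0,0,0,0,0],[0,0,0,0,0,0],[0,0,0,0,0,0],[0,0,0,0,0,0],[0,0,0,0,0,0],[0,0,0,0,0,0]]], grip=0)

```text
clock: 9.3
eef_pos: [519.7, 207.6, 129.1]
tool_rot: [-3.142, -0.0, -3.054]
force: [-0.4, 0.4, -0.0]
width: 85.2
gripper_force: 0.0
```

Call:
send_rows(rows=[[[0,0,-2,0,0,0],[0,0,-5,0,0,0],[0,0,-8,0,0,0],[0,0,-11,0,0,0],[-3,1,-12,0,0,0],[-6,1.5,-12,0,0,0],[-6,1.5,-12,0,0,0],[-6,1.5,-12,0,0,0]]])

```text
clock: 10.1
eef_pos: [577.8, 227.5, 248.6]
tool_rot: [-3.141, -0.001, -3.055]
force: [-0.3, 0.3, -0.4]
width: 85.4
gripper_force: 0.0
```

```bash
python3 -c "
from h import *
im=shot('wrist','w4.png'); u,v=proj(im,(635.1,182.4,60)); print(u,v)
for m in marks(im): print(m)
x0,y0=int(u)-80,int(v)-60;print(x0,y0)
cv2.imwrite('pics/w4c.png',cv2.resize(im['pixels'][y0:y0+120,x0:x0+160,::-1],None,fx=5,fy=5,interpolation=cv2.INTER_CUBIC))
np.save('w4E.npy',im['E'])
go([514.5,-170.2,290],-3.0545+.66)"
```

```text
274.60775149531764 243.97837946974715
([265, 233, 19, 46, 358], [273.7, 255.0], [651.7, 180.9, 53.0])
([332, 263, 18, 16, 147], [340.5, 270.1], [663.8, 254.1, 53.0])
194 183
shift cm [  9.71 -39.06  -4.1 ] rotvec [ 1.000e-04 -2.400e-03 -6.599e-01] at [577.1 227.4 248.5] [-3.141e+00 -2.000e-03 -3.054e+00] q [-0.36  0.65 -0.1   1.66  0.08  0.84  1.17] t 10.15
```

View pics/w4c.png

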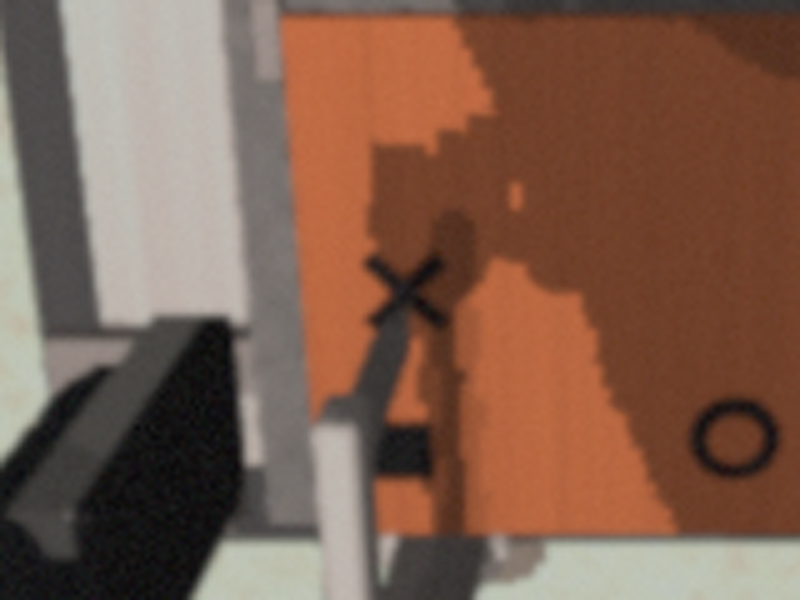

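The cross (405,291) sits at the pointer tip, about (404,307). I'll check this numerically.

```bash
python3 -c "
from h import *
im=shot('wrist'); im['E']=np.load('w4E.npy')
C=lambda x,y:((x+.5)/5+193.5,(y+.5)/5+182.5)
c=cast(im,*C(405,291),53);r=cast(im,*C(735,438),53)
print(cast(im,*C(403,306),60),c,r,r-R.from_euler('z',.0875).as_matrix()@[35,70,0])"
```

```text
[634.93431982 181.97395518  60.        ] [634.95314882 181.21248491  53.        ] [663.85695926 254.25851748  53.        ] [635.10804541 181.46772169  53.        ]
```

The cross is within 1 mm. Next is the cap; I'll use a yaw that leaves joint 7 room for the twist.

Call:
send_rows(rows=[[[0.8,-3,-0.4,0,0,0.08],[1.6,-6.5,-0.8,0,0,0.16],[2.4,-10,-1.2,0,0,0.24],[3.2,-13,-1.6,0,0,0.32],[4,-16,-2,0,0,0.4],[4.8,-19.5,-2.4,0,0,0.5],[5.6,-23,-2.8,0,0,0.6],[6.4,-26,-3.2,0,0,0.7],[7.2,-29,-3.6,0,0,0.8],[8,-32.5,-4,0,0,0.9]]])

```text
clock: 11.2
eef_pos: [525.3, -103.1, 289.2]
tool_rot: [-3.142, -0.002, 2.326]
force: [-0.0, -0.5, -0.6]
width: 85.2
gripper_force: 0.0
```

```bash
python3 -c "
from h import *
go([514.5,-170.2,290],2.23)"
```

```text
shift cm [-4.14 -5.39 -0.09] rotvec [-0.0001 -0.0016  0.0959] at [ 525.3 -103.1  289.2] [-3.142e+00 -2.000e-03  2.326e+00] q [ 0.04  0.49  0.15  1.86 -0.1   0.81  0.99] t 11.2
```

Call:
send_rows(rows=[[[-2,-2.7,0,0,0,0.05],[-3.5,-4.8,0,0,0,0.1],[-3.7,-5,0,0,0,0.1],[-3.7,-5,0,0,0,0.1],[-3.7,-5,0,0,0,0.1]]])

```text
clock: 11.7
eef_pos: [515.9, -162.5, 289.0]
tool_rot: [3.141, -0.001, 2.231]
force: [-0.9, 0.3, -0.1]
width: 85.3
gripper_force: 0.0
```

```bash
python3 -c "
from h import *
im=shot('wrist','w5.png'); print(proj(im,(514.5,-170.2,185)))
go([514.5,-170.2,226],2.23)"
```

```text
(np.float64(314.6187089290119), np.float64(235.31737476026402))
shift cm [-0.54 -0.61  6.29] rotvec [ 0.0005 -0.0013  0.0017] at [ 516.  -162.3  289. ] [ 3.141e+00 -1.000e-03  2.232e+00] q [ 0.13  0.5   0.18  1.84 -0.12  0.81  1.03] t 11.75
```

View pics/w5.png

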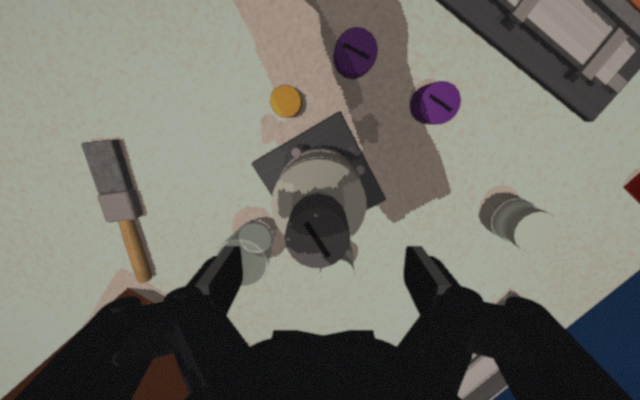

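The cap's top is centred near (317,241), about 5 px from the prediction.

```bash
python3 -c "
from h import *
im=shot('wrist'); p=cast(im,317.5,241,185); print(p)
p=(p+[514.5,-170.2,185])/2; go([p[0],p[1],224],2.23)"
```

```text
[ 518.83852004 -172.23508101  185.        ]
shift cm [-0.73 -0.5   6.5 ] rotvec [ 0.0005 -0.001   0.0016] at [ 516.1 -162.5  289. ] [ 3.141e+00 -1.000e-03  2.232e+00] q [ 0.13  0.5   0.18  1.84 -0.12  0.81  1.03] t 11.8
```

Call:
send_rows(rows=[[[-0.4,-0.2,0,0,0,0],[-0.85,-0.42,0,0,0,0],[-0.85,-0.42,2,0,0,0],[-0.85,-0.42,4,0,0,0],[-0.85,-0.42,5.5,0,0,0],[-0.85,-0.42,6.5,0,0,0],[-0.85,-0.42,6.5,0,0,0],[-0.85,-0.42,6.5,0,0,0]]])

```text
clock: 12.6
eef_pos: [518.1, -173.8, 224.4]
tool_rot: [3.141, 0.0, 2.229]
force: [0.1, 0.9, 0.4]
width: 85.4
gripper_force: 0.0
```

Call:
send_rows(rows=[[[0,0,0,0,0,0],[0,0,0,0,0,0],[0,0,0,0,0,0],[0,0,0,0,0,0],[0,0,0,0,0,0],[0,0,0,0,0,0],[0,0,0,0,0,0],[0,0,0,0,0,0]]], grip=255)

```text
clock: 13.4
eef_pos: [518.2, -173.5, 224.3]
tool_rot: [3.141, 0.001, 2.229]
force: [1.8, 0.1, 3.0]
width: 44.6
gripper_force: 60.6
```

```bash
python3 -c "
from h import *
s=ctrl.read_state();print(s['force'],s['torque'],s['width'])
go([518,-171.8,224],2.23)"
```

```text
[1.80842922 0.11493169 3.01327967] [ 0.04711098 -0.18473276  0.01473856] 44.63786758835884
shift cm [0.15 0.09 0.03] rotvec [ 0.0006  0.0007 -0.0012] at [ 518.2 -173.5  224.3] [3.141e+00 1.000e-03 2.229e+00] q [ 0.17  0.59  0.16  1.89 -0.14  0.67  1.07] t 13.4
```

Gripped, 44.6 mm with little side force. Now I'll press down 7 mm.

Call:
send_rows(rows=[[[0,0,0.15,0,0,0],[0,0,0.3,0,0,0],[0,0,0.45,0,0,0],[0,0,0.6,0,0,0],[0,0,0.75,0,0,0],[0,0,0.8,0,0,0],[0,0,0.8,0,0,0],[0,0,0.8,0,0,0]]])

```text
clock: 14.2
eef_pos: [518.1, -173.6, 217.0]
tool_rot: [3.141, 0.001, 2.229]
force: [-0.5, 1.0, 11.2]
width: 44.5
gripper_force: 61.9
```

Call:
send_rows(rows=[[[0,0,0.15,0,0,0],[0,0,0.15,0,0,0],[0,0,0.15,0,0,-0.1],[0,0,0.15,0,0,-0.2],[0,0,0.15,0,0,-0.3],[0,0,0.15,0,0,-0.4],[0,0,0.15,0,0,-0.5],[0,0,0.15,0,0,-0.6],[0,0,0.15,0,0,-0.6]]])

```text
clock: 15.1
eef_pos: [519.7, -173.7, 217.0]
tool_rot: [3.141, 0.005, 2.831]
force: [-0.1, 1.7, 19.5]
width: 44.4
gripper_force: 62.3
```

```bash
python3 -c "
from h import *
s=ctrl.read_state();print(s['force'],s['torque'],s['width'])
im=shot('top'); cv2.imwrite('pics/t5.png',im['pixels'][:,:,::-1])
go([518.1,-173.6,215.5],2.229+1.22)"
```

```text
[-0.1246448   1.7427341  19.54713378] [0.36488759 0.06434904 0.10314523] 44.42451257683074
shift cm [ 0.16 -0.04  0.15] rotvec [-0.0007  0.0055 -0.6193] at [ 519.7 -173.7  217. ] [3.141 0.005 2.83 ] q [ 0.29  0.6  -0.02  1.89  0.02  0.65  1.51] t 15.15
```

Call:
send_rows(rows=[[[0,0,0,0,0,-0.1],[0,0,0,0,0,-0.2],[0,0,0,0,0,-0.3],[0,0,0,0,0,-0.4],[0,0,0,0,0,-0.5],[0,0,0,0,0,-0.62],[0,0,0,0,0,-0.62],[0,0,0,0,0,-0.62],[0,0,0,0,0,-0.62]]])

```text
clock: 16.05
eef_pos: [520.0, -172.7, 217.0]
tool_rot: [-3.14, 0.005, -2.833]
force: [-0.3, 3.5, 19.6]
width: 44.7
gripper_force: 62.4
```

```bash
python3 -c "
from h import *
s=ctrl.read_state();print(s['force'],s['torque'],s['width'])
im=shot('wrist','w6.png');cv2.imwrite('pics/w6c.png',cv2.resize(im['pixels'][130:330,200:440,::-1],None,fx=3,fy=3))
go([518.1,-173.6,215.5],2.229+1.22)"
```

```text
[-0.26192636  3.51947858 19.58930231] [0.60624404 0.0756318  0.07245948] 44.65333300715967
shift cm [ 0.21 -0.03  0.15] rotvec [-0.0018  0.0053  0.0012] at [ 520.  -172.6  217. ] [-3.14   0.005 -2.833] q [ 0.4   0.6  -0.2   1.89  0.19  0.66  1.97] t 16.1
```

View pics/w6c.png

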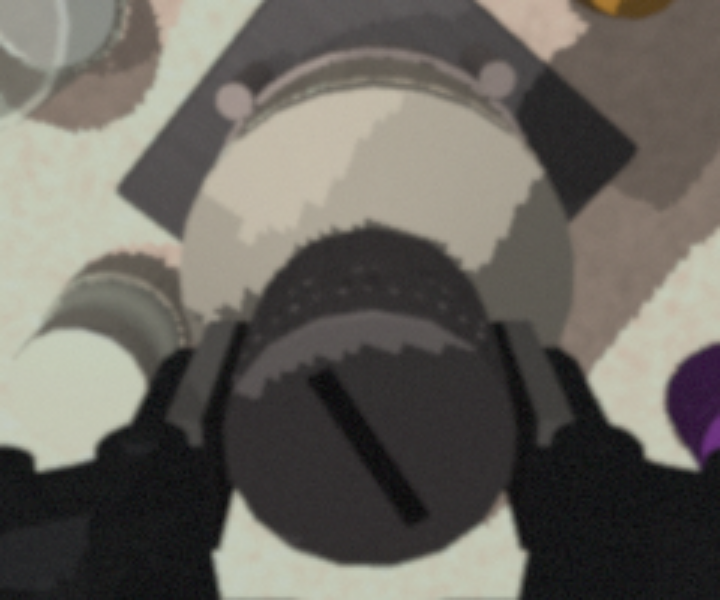

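The bar keeps its angle relative to the gripper (crop (320,375) to (415,520)), so the cap turned the full 70° without slipping. Lifting.

Call:
send_rows(rows=[[[0,0,-0.4,0,0,0],[0,0,-1,0,0,0],[0,0,-1.6,0,0,0],[0,0,-2.4,0,0,0],[0,0,-3.4,0,0,0],[0,0,-4.6,0,0,0],[0,0,-5.8,0,0,0],[0,0,-7,0,0,0],[0,0,-8.2,0,0,0],[0,0,-8.8,0,0,0]]])

```text
clock: 17.1
eef_pos: [518.2, -173.7, 304.2]
tool_rot: [-3.14, 0.002, -2.835]
force: [1.4, -0.3, 0.6]
width: 44.8
gripper_force: 61.5
```

Call:
send_rows(rows=[[[0,0,0,0,0,0],[0,0,0,0,0,0],[0,0,0,0,0,0],[0,0,0,0,0,0],[0,0,0,0,0,0],[0,0,0,0,0,0],[0,0,0,0,0,0],[0,0,0,0,0,0],[0,0,0,0,0,0],[0,0,0,0,0,0]]])

```text
clock: 18.1
eef_pos: [517.8, -173.5, 302.6]
tool_rot: [3.142, 0.0, -2.834]
force: [-0.5, -0.2, -0.6]
width: 44.7
gripper_force: 61.5
```

```bash
python3 -c "
from h import *
s=ctrl.read_state();print(s['force'],s['width'],s['eef_pos'],s['gripper_force'])
b=shot('wrist','w7.png')['pixels'][130:400,200:440,::-1]
a=shot('scene','s7.png')['pixels'][110:310,180:420,::-1]
im=shot('top');im['box']=(235,125,310,215)
for m in marks(im): print(m[1:])
cv2.imwrite('pics/c7.png',np.hstack([cv2.resize(a,(400,333)),cv2.resize(b,(400,450))[:333]]))"
```

```text
[-0.45774404 -0.20005843 -0.63286033] 44.732689565698145 [ 517.79395497 -173.50862562  302.62946757] 61.48825907148421
([274.9, 146.5], [671.0, 182.1, 53.0])
([251.2, 149.0], [661.6, 254.2, 53.0])
([274.6, 158.7], [633.5, 182.0, 53.0])
```

View pics/c7.png

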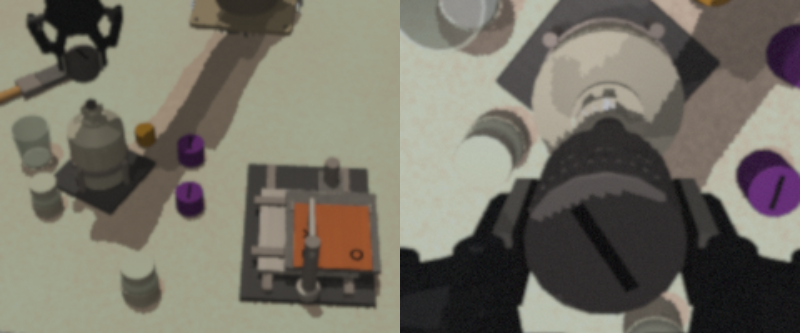

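The cap is held 8 cm above the open neck (left crop (80,62)), and the cross is still under the pointer. Handing in.

```bash
python3 -c "
from cell import ctrl
print(ctrl.finish_job())"
```

```text
the job is handed in; nothing more can be done
None
```

I handed the job in at about 18 s; no verdict came back. The ring was centred and held for about a second, and the cross was left within about 1 mm of the pointer. The cap was pressed, turned 70° and is held upright about 8 cm above the bottle.

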